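# Seat the cast's carrier plate on the photo stage

## Task

On the dental lab's photo stage, the aluminium carrier plate with the plaster cast lies askew on top of the two locating pins. Push the plate sideways with the fingertips - the stop rail along the back of the stage will square it up - until both of its holes drop over the pins and it lies flat on the stage, then take the hand away. Do not lift or tip up the plate, do not touch the plaster cast, and leave the other things on the bench where they are.

Things in the scene. Friction and masses are not known exactly. Their poses are not given: they have to be found in the camera images.
- stage: Fixed grey photo stage, its top 18 mm above the bench. Origin at bench level under the place where the centre of the seated plate belongs; x points square at the stop rail, y runs along the rail to the left (seen from the robot), z up. The top reaches from x = -125 to +85 mm and y = -175 to +175 mm. Seated, the plate lies flat on the top, straight over this origin, its axes along the stage's.
- rail (a point): Middle of the stop rail's face towards the robot, at the level of the stage's top: at x = +70.5 mm in the stage's frame. The fixed steel rail is 290 mm long (along y) and stands 15 mm above the top. A plate squarely against it is in line with the pins (0.5 mm past centred, within the play), so that sliding it along the rail brings the holes over the pins.
- pin_left (a point): Tip of the left (+y) locating pin of the stage: at x = +28, y = +30 mm in the stage's frame. Both pins are 9 mm in diameter, stand 6 mm above the stage's top and have a rounded nose.
- pin_right (a point): Tip of the right (-y) locating pin: at x = +28, y = -30 mm in the stage's frame.
- plate: Loose aluminium plate, 140 (its x) by 190 (its y) by 6 mm thick, about 0.5 kg with the cast. Origin at the centre of its underside; x towards the rail. At the start it rests on both pins and on its edge nearest the robot, rail side up (tilt about 0.06 rad), 14 to 28 mm short of the seat in x, up to 45 mm off in y, turned up to 0.15 rad. Sliding it takes a few newtons.
- hole_round (a point): Centre of the round through hole in the plate, at its top face: plate x = +28, y = +30 mm. 12 mm in diameter; it belongs on the left pin.
- hole_slot (a point): Centre of the slot in the plate, at its top face: plate x = +28, y = -30 mm. 12 mm in x by 17 mm in y; it belongs on the right pin.
- cast: White plaster cast of a dental arch, fixed to the plate, not to be touched: 64 mm (x) by 66 mm (y) by 32 mm high. Origin at the centre of its underside, 20 mm from the plate's centre towards the robot. It stays 16 mm inside the plate's near edge and 62 mm inside its short edges; two low steel hold-down clips beside it reach to 45 mm from the short edges.
- demo_model: Loose demonstration model of a dental arch, red base and pink gums, 64 x 66 x 32 mm, beside the stage on the left; leave it alone. Origin at the centre of its underside.
- carver: Loose slim wax carver lying on the bench to the right of the stage, 145 mm long, 8 mm thick; leave it alone. Origin under the middle of its handle, blade along its +x.
- dappen: Small loose open glass dish, 48 mm across, 28 mm high, beside the stage on the right; leave it alone. Origin at the centre of its underside.

How it is judged:
By the outcome, as a careful person would: the job done as asked, in the order asked, and still so for the second after the job is handed in, with the robot touching nothing.
It also fails if it takes over 58 s, if anything falls off the work surface, if the arm or the gripper's body presses on something with over 40 N, if the wrist force passes 120 N, or if a joint passes its speed limit or range.

## Robot

A 7-joint arm with a two-finger parallel gripper is mounted at the origin on the work surface. World frame = base frame: x ahead of the robot, y to its left, z up, the work surface at z = 0. Lengths are in m, angles in rad, forces in N, time in s.
With the tool pointing down it reaches from about 0.4 to 0.85 m from the base axis. Payload 4.5 kg.
Tool frame: the origin (TCP) lies between the finger pads; the fingertips stand r.tip_reach ahead of it and the grasp point (between the pads) lies 11 mm behind it (r.tip_reach is the distance from the TCP to the fingertips, in m); z points along the fingers, y is the line along which they close (so a half turn about z gives the same grasp; the last joint's range is limited). The gripper opens to 88 mm and grips with 3 to 60 N. Pads are 18 mm wide; open, the fingers measure 123 mm over their backs; the gripper's body (75 mm by 187 mm) begins 45 mm behind the grasp point.
Start: joints at [-1.244, 0.689, -0.195, 1.565, 0.157, 0.902, -0.215], TCP at [0.18, 0.598, 0.247] pointing down, gripper open.
Joint ranges: [-3.01, 3.01], [-0.46, 2.08], [-1.47, 1.51], [0.13, 2.56], [-1, 4.14], [0.04, 2.09], [-2.66, 2.66]. Speed limits (rad/s): [2.57, 2.57, 3.14, 3.14, 3.14, 3.14, 3.14].

## Interface

Orientations are given as a unit quaternion [x, y, z, w].
In Python, from plant import r, vision, workorder gives the robot as it stands.
- The arm moves only by the tool drive_tool, never from a script. Its argument "targets" is a list of rows, each an object of numbers: "tx", "ty", "tz": the shift along the world's x, y, z in units of 0.03 m (1.0 is 0.03 m); "wx", "wy", "wz": the turn, a rotation vector about the world's x, y, z in units of 60 degrees (1.0 is 60 degrees); "claw": the opening, from -1 (shut) to 1 (fully open). A call has exactly 8 rows; each row shifts and turns the commanded pose from where the row before left it; what a row does not reach is not made up. A row lasts 1/10 s, in which the tool goes at most 50 mm and 8.59 degrees, less where a joint would pass 70% of its speed; a pose out of reach is approached as far as the arm can. A call with a number of a shift or a turn outside -1 to 1 is refused whole. A call with a gripper value outside its range is refused whole. The fingers move at their own pace and stop on an object; "force" is the grip in N (left out, the last holds). Time passes only in rows, so rows that do not move let the fingers close, or fill a call up. It gives the time, the measured TCP pose, the force, the opening and the grip force at its end, in the units of the state.
- r.get_state(): the state, without advancing time (a new reading comes with each control period).
- vision.snapshot(name): name is "scene" or "top"; returns a dict with "image" (480x640x3 uint8, blue, green, red), "range_z" (480x640 float32, m along the optical axis (not along the pixel's ray), 0 where there is no reading), "K" (3x3 intrinsics, pixels), "dist" ([k1, k2, p1, p2, k3] as OpenCV has them; the pictures are not rectified), "cam_to_world" (4x4, takes a point from camera to world coordinates). Camera axes: x right, y up, looking along -z (the intrinsics and any distortion apply to the point x, -y, -z); pixel columns grow to the right and rows downward; lengths in m; the calibration is good to about 2 mm. A picture is of the moment at which its call begins.
- workorder.finish_job(): hands the job in; it is judged then, once.
The state is a dict: "clock": time; "q": joint angles; "qd": joint speeds; "joint_torque": joint torques, N m; "tool_pos": TCP position; "eef_rot": TCP orientation; "contact_force": force on the tool from outside, world axes, zero at the start; "moment": the same for the moment, N m; "opening": opening from 0.0 (shut) to 1.0 (fully open); "finger_force": force on a finger pad.
Only numpy, scipy, OpenCV 4.12 (cv2) and the standard library are available. Lean on these libraries where they do the work, as an engineer would, in place of code of your own. Each camera call takes 0.05 s, during which the arm holds its last target. There are 200 camera calls.

## Working session

There is one attempt and no reset: what is moved stays moved. The work goes in short steps, Python scripts to look and compute and a tool call to move; the robot and the scene stay as the last step left them, time stands still between calls to the robot, and variables do not carry over. Pictures are saved under pics/ and viewed, at most 10 in all, crops included, and the job is handed in when it is done.

Besides the shell and the picture viewer there is one more tool, called by a JSON object that holds its "api" and its "payload". drive_tool: Moves the arm, as the interface text tells. Its arguments: {"type":"object","properties":{"targets":{"type":"array","items":{"type":"object","properties":{"tx":{"type":"number"},"ty":{"type":"number"},"tz":{"type":"number"},"wx":{"type":"number"},"wy":{"type":"number"},"wz":{"type":"number"},"claw":{"type":"number"}}}},"force":{"type":"number"}},"required":["targets"]}

```bash
ls; mkdir -p pics; cat > h.py <<'E'
import numpy as np, cv2
from plant import r, vision, workorder
def snap(n):
    s=vision.snapshot(n); return s
def cloud(s):
    K=np.array(s["K"]);d=np.array(s["dist"],float)
    h,w=s["range_z"].shape
    u,v=np.meshgrid(np.arange(w),np.arange(h))
    p=cv2.undistortPoints(np.stack([u,v],-1).reshape(-1,1,2).astype(float),K,d).reshape(h,w,2)
    z=s["range_z"]
    c=np.stack([p[...,0]*z,-p[...,1]*z,-z],-1)
    T=np.array(s["cam_to_world"])
    return c@T[:3,:3].T+T[:3,3]
E
python3 - <<'E'
from h import *
for n in("scene","top"):
    s=snap(n);cv2.imwrite(f"pics/{n}0.png",s["image"]);np.savez(f"{n}0.npz",**s)
    print(n,np.round(s["K"],1).tolist(),s["dist"],np.round(s["cam_to_world"],3).tolist())
st=r.get_state();print(st,r.tip_reach)
E
```

```text
pics
scene [[561.3, 0.0, 327.1], [0.0, 561.3, 237.4], [0.0, 0.0, 1.0]] [0.06127919 0.         0.         0.         0.        ] [[0.855, -0.328, 0.402, 0.975], [0.519, 0.561, -0.645, -0.592], [-0.014, 0.76, 0.65, 0.696], [0.0, 0.0, 0.0, 1.0]]
top [[478.5, 0.0, 322.5], [0.0, 478.5, 246.8], [0.0, 0.0, 1.0]] [-0.05731943  0.          0.          0.          0.        ] [[0.013, 0.993, -0.12, 0.474], [-1.0, 0.016, 0.021, 0.039], [0.023, 0.12, 0.993, 0.954], [0.0, 0.0, 0.0, 1.0]]
{'clock': 0.1, 'q': array([-1.24419311,  0.68992529, -0.19452349,  1.56625326,  0.15732323,
        0.90249069, -0.21509354]), 'qd': array([ 0.00101488, -0.00185689, -0.00121789, -0.00190756,  0.00042111,
        0.00223826,  0.00133402]), 'joint_torque': array([-3.88684392e-03, -5.28502357e+01, -1.27171341e+00, -1.53839082e+01,
       -5.25666971e-02,  1.95561479e-03,  3.65404526e-05]), 'tool_pos': array([0.18028047, 0.59784744, 0.24597107]), 'eef_rot': array([ 1.45828960e-01,  9.89309459e-01, -8.39596394e-04, -5.53433857e-05]), 'contact_force': array([ 0.61621454,  0.35516173, -0.44333465]), 'moment': array([ 0.03912751,  0.05154037, -0.00947462]), 'finger_force': 0.0, 'opening': 1.001207571689659} 0.008
```

View pics/top0.png

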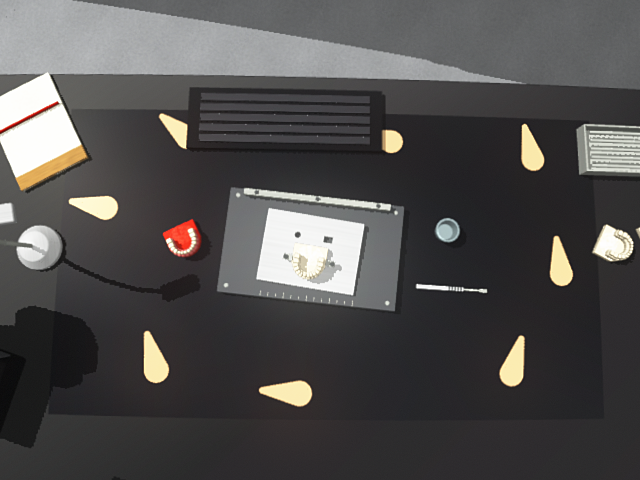

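View pics/scene0.png

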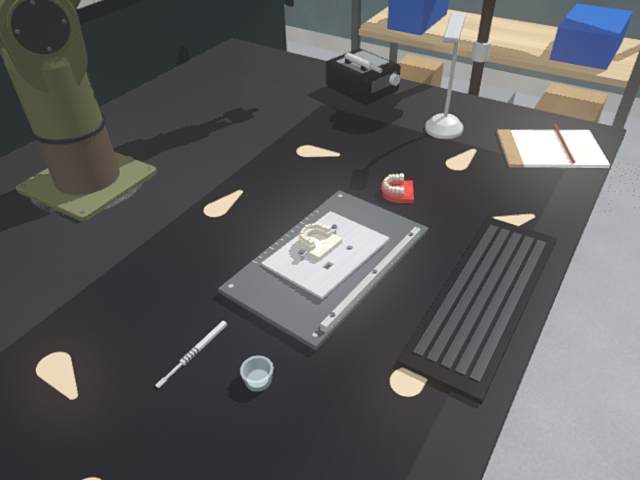

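The top view shows stage corners near (231,188), (405,207), (397,310) and (218,292). The plate corners are near (268,208), (365,222), (355,295) and (257,279), with the round hole at (298,235) and the slot at (328,240). The red model is at (183,238), the dish at (447,230) and the carver at (450,289).

```bash
cat >> h.py <<'E'
def plane(s,uv,n,d):   # intersect pixel rays with n.X=d
    K=np.array(s["K"]);T=np.array(s["cam_to_world"])
    p=cv2.undistortPoints(np.array(uv,float).reshape(-1,1,2),K,np.array(s["dist"],float)).reshape(-1,2)
    dr=np.c_[p[:,0],-p[:,1],-np.ones(len(p))]@T[:3,:3].T; o=T[:3,3]
    return o+dr*((d-o@n)/(dr@n))[:,None]
E
python3 - <<'E'
from h import *
st={}
for n in("scene","top"):
    s=dict(np.load(f"{n}0.npz"));P=cloud(s);g=s["image"].astype(int)
    reg=(abs(P[...,0]-.5)<.2)&(abs(P[...,1]-.03)<.25)&(s["range_z"]>0)
    print(n,"bench z",np.median(P[...,2][reg&(P[...,2]<.009)]))
    m=reg&(P[...,2]>.011)&(P[...,2]<.05)
    k,l,stt,_=cv2.connectedComponentsWithStats(m.astype(np.uint8))
    i=1+np.argmax(stt[1:,4]); m=l==i
    h=cv2.convexHull(np.argwhere(m)[:,::-1].astype(np.int32))
    c=cv2.approxPolyN(h,4).reshape(-1,2) if hasattr(cv2,"approxPolyN") else h.reshape(-1,2)
    print("stage px",c.tolist())
    top=P[m]; top=top[(top[:,2]<.022)]
    print("stage z",np.median(top[:,2]))
    R=cv2.minAreaRect(top[:,:2].astype(np.float32)); print("stage rect",R, np.round(cv2.boxPoints(R),4).tolist())
    gray=g.min(-1); pm=m&(gray>120)
    k,l,stt,_=cv2.connectedComponentsWithStats(pm.astype(np.uint8)); o=1+np.argsort(-stt[1:,4])
    pm=l==o[0]; q=P[pm]; ql=q[q[:,2]<.04]
    R=cv2.minAreaRect(ql[:,:2].astype(np.float32)); print("plate rect",R,np.round(cv2.boxPoints(R),4).tolist())
    A=np.c_[ql[:,:2],np.ones(len(ql))]; f=np.linalg.lstsq(A,ql[:,2],rcond=None)[0]
    for _ in range(3):
        e=abs(A@f-ql[:,2])<.003; f=np.linalg.lstsq(A[e],ql[e,2],rcond=None)[0]
    print("plane",f)
    rail=m&(P[...,2]>.030)&(P[...,0]>.55)
    print("rail rect",cv2.minAreaRect(P[rail][:,:2].astype(np.float32)),rail.sum())
    # objects
    for nm,b in dict(red=(.45,.56,.2,.35),dap=(.45,.55,-.27,-.18),carv=(.36,.46,-.35,-.1)).items():
        w=(P[...,0]>b[0])&(P[...,0]<b[1])&(P[...,1]>b[2])&(P[...,1]<b[3])&(P[...,2]>.004)&(s["range_z"]>0)&~m
        if w.sum(): print(nm,P[w].min(0).round(3),P[w].max(0).round(3))
E
```

```text
scene bench z -0.0001622626994120524
stage px [[315, 349], [215, 290], [339, 190], [431, 228]]
stage z 0.016983813793247426
stage rect ((0.5845450162887573, 0.04007542133331299), (0.35489606857299805, 0.2136940062046051), 84.26342010498047) [[0.46050000190734863, -0.1257999986410141], [0.6730999946594238, -0.14720000326633453], [0.7085999846458435, 0.20600000023841858], [0.4959999918937683, 0.2273000031709671]]
plate rect ((0.5843965411186218, 0.041491419076919556), (0.3505338430404663, 0.20961986482143402), 84.43231201171875) [[0.46309998631477356, -0.12280000001192093], [0.6717000007629395, -0.14309999346733093], [0.7056999802589417, 0.20579999685287476], [0.49709999561309814, 0.22609999775886536]]
plane [ 0.04511737  0.01457751 -0.00524962]
rail rect ((0.6177382469177246, 0.03670990467071533), (0.29055869579315186, 0.14037588238716125), 84.54124450683594) 1897
red [0.513 0.294 0.004] [0.513 0.294 0.004]
dap [ 0.455 -0.27   0.004] [ 0.533 -0.18   0.01 ]
carv [ 0.423 -0.211  0.004] [ 0.455 -0.197  0.004]
top bench z 0.0011455893877866385
stage px [[395, 311], [216, 291], [230, 186],
[... 231 characters left out ...]
19999718666077], [0.70660001039505, 0.2062000036239624], [0.4968000054359436, 0.22609999775886536]]
plate rect ((0.5787858963012695, 0.04338131844997406), (0.1949973851442337, 0.14650972187519073), 81.30934143066406) [[0.49160000681877136, -0.04190000146627426], [0.6365000009536743, -0.0640999972820282], [0.6658999919891357, 0.12870000302791595], [0.5210999846458435, 0.15080000460147858]]
plane [ 0.05005519 -0.00739172 -0.00079575]
rail rect ((0.6166067123413086, 0.03719232231378555), (0.28965646028518677, 0.1424926221370697), 84.5652847290039) 2979
red [0.451 0.201 0.004] [0.56  0.35  0.007]
dap [ 0.45  -0.27   0.004] [ 0.548 -0.18   0.012]
carv [ 0.36  -0.35   0.004] [ 0.459 -0.101  0.007]
```

```bash
python3 - <<'E'
from h import *
a=cv2.imread("pics/top0.png")[170:320,205:415]
cv2.imwrite("pics/c0.png",cv2.resize(a,None,fx=3.8,fy=3.8,interpolation=cv2.INTER_CUBIC))
E
```

```text
(no output)
```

View pics/c0.png

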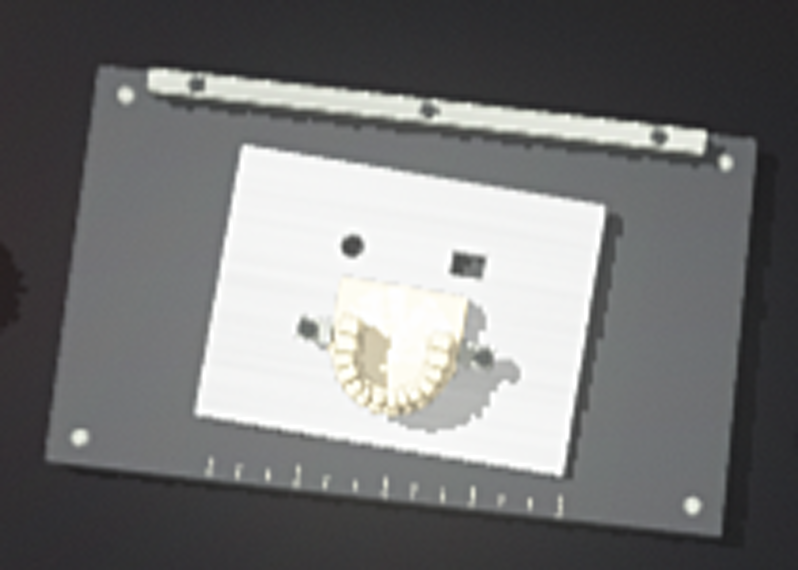

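The crop shows the plate corners at crop (240,145), (606,207), (565,476) and (195,415). The round hole is at (352,245) and the slot at (468,265).

```bash
cat >> h.py <<'E'
YAW=-0.0952
from math import cos,sin
RS=np.array([[cos(YAW),-sin(YAW)],[sin(YAW),cos(YAW)]])
O=np.array([0.605,0.0387])
def tostage(p): return (np.asarray(p)[...,:2]-O)@RS
def toworld(p): return O+np.asarray(p)@RS.T
E
python3 - <<'E'
from h import *
s=dict(np.load("top0.npz"));off=np.array([205,170])
def W(c,z): return plane(s,[np.array(c)/3.8-.37+off],np.array([0,0,1.]),z)[0,:2]
S=[("stageFL",(98,66),.018),("stageFR",(757,140),.018),("stageNR",(720,536),.018),("stageNL",(46,461),.018),
("railnearL",(147,92),.033),("railnearR",(705,153),.033),
("plFL",(240,145),.0325),("plFR",(606,207),.0325),("plNR",(565,476),.024),("plNL",(195,415),.024),("round",(352,245),.030),("slot",(468,265),.030)]
for n,c,z in S: w=W(c,z);print(n,w.round(4),(tostage(w)*1000).round(1))
print(toworld([[.0705,0],[.028,.03],[.028,-.03]]))
E
```

```text
stageFL [0.7047 0.2044] [ 83.5 174.4]
stageFR [ 0.6714 -0.143 ] [  83.4 -174.6]
stageNR [ 0.4643 -0.1225] [-124.8 -173.9]
stageNL [0.4976 0.2233] [-124.4  173.6]
railnearL [0.6877 0.1759] [ 69.3 144.4]
railnearR [ 0.6609 -0.1129] [  70.  -145.6]
plFL [0.6608 0.1272] [47.1 93.4]
plFR [ 0.6317 -0.0617] [ 36.1 -97.4]
plNR [ 0.4938 -0.0421] [-103.  -91.]
plNL [0.5221 0.1471] [-92.9 100. ]
round [0.6101 0.0686] [ 2.2 30.2]
slot [0.6007 0.0089] [ -1.4 -30. ]
[[0.67518077 0.03199853]
 [0.6357249  0.06590258]
 [0.63002153 0.00617427]]
```

The stage and plate fits agree with each other. In the stage frame the plate centre is about (-28, +1) mm and its yaw is about -0.055 rad. I'll bring the open hand in behind the near edge, with the fingers along the stage's y axis.

{"api": "drive_tool", "payload": {"targets": [{"tx":0.42,"ty":-0.76,"wz":0.0237,"claw":1},{"tx":0.42,"ty":-0.76,"wz":0.0237,"claw":1},{"tx":0.42,"ty":-0.76,"wz":0.0237,"claw":1},{"tx":0.42,"ty":-0.76,"wz":0.0237,"claw":1},{"tx":0.42,"ty":-0.76,"wz":0.0237,"claw":1},{"tx":0.42,"ty":-0.76,"wz":0.0237,"claw":1},{"tx":0.42,"ty":-0.76,"wz":0.0237,"claw":1},{"tx":0.42,"ty":-0.76,"wz":0.0237,"claw":1}]}}

```text
validation failed for argument at $.ta...
```

{"api": "drive_tool", "payload": {"targets": [{"tx":0.42,"ty":-0.76,"claw":1},{"tx":0.42,"ty":-0.76,"claw":1},{"tx":0.42,"ty":-0.76,"claw":1},{"tx":0.42,"ty":-0.76,"claw":1},{"tx":0.42,"ty":-0.76,"claw":1},{"tx":0.42,"ty":-0.76,"claw":1},{"tx":0.42,"ty":-0.76,"claw":1},{"tx":0.42,"ty":-0.76,"claw":1}]}}

```text
validation failed for argument at $.ta...
```

{"api": "drive_tool", "payload": {"targets": [{"tx":0.42,"ty":-0.76,"claw":1},{"tx":0.42,"ty":-0.76,"claw":1},{"tx":0.42,"ty":-0.76,"claw":1},{"tx":0.42,"ty":-0.76,"claw":1},{"tx":0.42,"ty":-0.76,"claw":1},{"tx":0.42,"ty":-0.76,"claw":1},{"tx":0.42,"ty":-0.76,"claw":1},{"tx":0.42,"ty":-0.76,"claw":1}]}}

```text
validation failed for argument at $.ta...
```

The calls were refused, probably because every row needs all its fields, so I'll fill them all in.

{"api": "drive_tool", "payload": {"targets": [{"tx":0.42,"ty":-0.76,"tz":0,"wx":0,"wy":0,"wz":0.0237,"claw":1},{"tx":0.42,"ty":-0.76,"tz":0,"wx":0,"wy":0,"wz":0.0237,"claw":1},{"tx":0.42,"ty":-0.76,"tz":0,"wx":0,"wy":0,"wz":0.0237,"claw":1},{"tx":0.42,"ty":-0.76,"tz":0,"wx":0,"wy":0,"wz":0.0237,"claw":1},{"tx":0.42,"ty":-0.76,"tz":0,"wx":0,"wy":0,"wz":0.0237,"claw":1},{"tx":0.42,"ty":-0.76,"tz":0,"wx":0,"wy":0,"wz":0.0237,"claw":1},{"tx":0.42,"ty":-0.76,"tz":0,"wx":0,"wy":0,"wz":0.0237,"claw":1},{"tx":0.42,"ty":-0.76,"tz":0,"wx":0,"wy":0,"wz":0.0237,"claw":1}]}}

```text
clock: 0.9
tool_pos: [0.2815, 0.4148, 0.2465]
eef_rot: [0.047, 0.999, -0.0, -0.0]
contact_force: [-0.2, -0.0, 0.1]
opening: 0.998
finger_force: 0.0
```

{"api": "drive_tool", "payload": {"targets": [{"tx":0.415,"ty":-0.76,"tz":0,"wx":0,"wy":0,"wz":0,"claw":1},{"tx":0.415,"ty":-0.76,"tz":0,"wx":0,"wy":0,"wz":0,"claw":1},{"tx":0.415,"ty":-0.76,"tz":0,"wx":0,"wy":0,"wz":0,"claw":1},{"tx":0.415,"ty":-0.76,"tz":0,"wx":0,"wy":0,"wz":0,"claw":1},{"tx":0.415,"ty":-0.76,"tz":0,"wx":0,"wy":0,"wz":0,"claw":1},{"tx":0.415,"ty":-0.76,"tz":0,"wx":0,"wy":0,"wz":0,"claw":1},{"tx":0.415,"ty":-0.76,"tz":0,"wx":0,"wy":0,"wz":0,"claw":1},{"tx":0.415,"ty":-0.76,"tz":0,"wx":0,"wy":0,"wz":0,"claw":1}]}}

```text
clock: 1.7
tool_pos: [0.381, 0.2325, 0.2466]
eef_rot: [0.047, 0.999, -0.0, -0.0]
contact_force: [0.7, 0.7, 0.1]
opening: 0.998
finger_force: 0.0
```

{"api": "drive_tool", "payload": {"targets": [{"tx":0.415,"ty":-0.76,"tz":-0.3,"wx":0,"wy":0,"wz":0,"claw":1},{"tx":0.415,"ty":-0.76,"tz":-0.5,"wx":0,"wy":0,"wz":0,"claw":1},{"tx":0.415,"ty":-0.76,"tz":-0.5,"wx":0,"wy":0,"wz":0,"claw":1},{"tx":0.415,"ty":-0.76,"tz":-0.5,"wx":0,"wy":0,"wz":0,"claw":1},{"tx":0.415,"ty":-0.76,"tz":-0.5,"wx":0,"wy":0,"wz":0,"claw":1},{"tx":0.415,"ty":-0.76,"tz":-0.4,"wx":0,"wy":0,"wz":0,"claw":1},{"tx":0.415,"ty":-0.76,"tz":-0.3,"wx":0,"wy":0,"wz":0,"claw":1},{"tx":0.415,"ty":-0.76,"tz":0,"wx":0,"wy":0,"wz":0,"claw":1}]}}

```text
clock: 2.5
tool_pos: [0.48, 0.0501, 0.1554]
eef_rot: [0.047, 0.999, -0.0, -0.001]
contact_force: [-1.0, 0.1, -0.4]
opening: 0.997
finger_force: 0.0
```

{"api": "drive_tool", "payload": {"targets": [{"tx":0,"ty":0,"tz":-0.8,"wx":0,"wy":0,"wz":0,"claw":1},{"tx":0,"ty":0,"tz":-0.9,"wx":0,"wy":0,"wz":0,"claw":1},{"tx":0,"ty":0,"tz":-0.9,"wx":0,"wy":0,"wz":0,"claw":1},{"tx":0,"ty":0,"tz":-0.8,"wx":0,"wy":0,"wz":0,"claw":1},{"tx":0,"ty":0,"tz":-0.5,"wx":0,"wy":0,"wz":0,"claw":1},{"tx":0,"ty":0,"tz":-0.2,"wx":0,"wy":0,"wz":0,"claw":1},{"tx":0,"ty":0,"tz":-0.1,"wx":0,"wy":0,"wz":0,"claw":1},{"tx":0,"ty":0,"tz":0,"wx":0,"wy":0,"wz":0,"claw":1}]}}

```text
clock: 3.3
tool_pos: [0.4805, 0.0513, 0.0309]
eef_rot: [0.047, 0.999, 0.0, 0.0]
contact_force: [0.3, 0.2, 0.2]
opening: 0.999
finger_force: 0.0
```

```bash
python3 - <<'E'
from h import *
s=snap("scene");cv2.imwrite("pics/s1.png",s["image"][150:390,200:480].repeat(2,0).repeat(2,1))
st=r.get_state();print(st["tool_pos"],tostage(st["tool_pos"])*1000)
E
```

```text
[0.48068791 0.05126304 0.03120073] [-124.94338924    0.68950942]
```

View pics/s1.png

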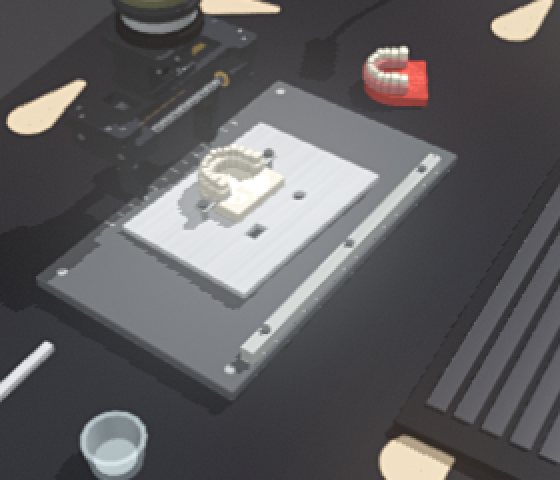

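Both fingertips are just behind the near edge. I'll lower by 2.5 mm and push along stage +x.

{"api": "drive_tool", "payload": {"targets": [{"tx":0,"ty":0,"tz":-0.05,"wx":0,"wy":0,"wz":0,"claw":1},{"tx":0,"ty":0,"tz":-0.035,"wx":0,"wy":0,"wz":0,"claw":1},{"tx":0.1,"ty":-0.01,"tz":0,"wx":0,"wy":0,"wz":0,"claw":1},{"tx":0.1,"ty":-0.01,"tz":0,"wx":0,"wy":0,"wz":0,"claw":1},{"tx":0.1,"ty":-0.01,"tz":0,"wx":0,"wy":0,"wz":0,"claw":1},{"tx":0.1,"ty":-0.01,"tz":0,"wx":0,"wy":0,"wz":0,"claw":1},{"tx":0.1,"ty":-0.01,"tz":0,"wx":0,"wy":0,"wz":0,"claw":1},{"tx":0.1,"ty":-0.01,"tz":0,"wx":0,"wy":0,"wz":0,"claw":1}]}}

```text
clock: 4.15
tool_pos: [0.4979, 0.049, 0.0281]
eef_rot: [0.047, 0.999, -0.0, -0.001]
contact_force: [-2.7, -1.4, 0.9]
opening: 0.997
finger_force: 0.8
```

{"api": "drive_tool", "payload": {"targets": [{"tx":0.07,"ty":-0.007,"tz":0,"wx":0,"wy":0,"wz":0,"claw":1},{"tx":0.07,"ty":-0.007,"tz":0,"wx":0,"wy":0,"wz":0,"claw":1},{"tx":0.07,"ty":-0.007,"tz":0,"wx":0,"wy":0,"wz":0,"claw":1},{"tx":0.07,"ty":-0.007,"tz":0,"wx":0,"wy":0,"wz":0,"claw":1},{"tx":0.07,"ty":-0.007,"tz":0,"wx":0,"wy":0,"wz":0,"claw":1},{"tx":0.07,"ty":-0.007,"tz":0,"wx":0,"wy":0,"wz":0,"claw":1},{"tx":0.0,"ty":0,"tz":0,"wx":0,"wy":0,"wz":0,"claw":1},{"tx":0.0,"ty":0,"tz":0,"wx":0,"wy":0,"wz":0,"claw":1}]}}

```text
clock: 4.95
tool_pos: [0.5116, 0.0483, 0.0283]
eef_rot: [0.047, 0.999, 0.0, 0.001]
contact_force: [-0.5, 0.0, -0.1]
opening: 1.001
finger_force: 0.1
```

```bash
cat >> h.py <<'E'
def plate(s):
    P=cloud(s);g=s["image"].astype(int).min(-1)
    Q=tostage(P)
    m=(g>120)&(Q[...,0]>-.13)&(Q[...,0]<.066)&(abs(Q[...,1])<.16)&(s["range_z"]>0)&(P[...,2]<.045)&(P[...,2]>.012)
    k,l,a,_=cv2.connectedComponentsWithStats(m.astype(np.uint8)); m=l==1+np.argmax(a[1:,4])
    uv=np.argwhere(m)[:,::-1]
    A=np.c_[Q[m],np.ones(m.sum())];z=P[m][:,2];e=np.ones(len(z),bool)
    for _ in range(4): f=np.linalg.lstsq(A[e],z[e],rcond=None)[0]; e=abs(A@f-z)<.003
    w=plane(s,uv,np.array([0,0,1.]),.027);w=tostage(w)*1000
    R=cv2.minAreaRect(w.astype(np.float32))
    return f,R,w
def report():
    s=snap("top");f,R,w=plate(s)
    st=r.get_state()
    print("tcp",(tostage(st["tool_pos"])*1000).round(1),st["tool_pos"][2].round(4),"F",np.round(st["contact_force"],1))
    print("rect c",np.round(R[0],1),"size",np.round(R[1],1),"ang",round(R[2],2),"tilt",f[:2].round(3),"z0",f[2].round(4))
    g=s["image"].min(-1); return s
E
python3 - <<'E'
from h import *
s=report()
cv2.imwrite("pics/t2.png",cv2.resize(s["image"][170:320,205:415],None,fx=3.8,fy=3.8,interpolation=cv2.INTER_CUBIC))
f,R,w=plate(dict(np.load("top0.npz")));print(R,f)
E
```

```text
tcp [-93.9   0.7] 0.0283 F [ 0.1 -0.6  0. ]
rect c [6.4 6.3] size [112.5 193.4] ang 0.01 tilt [0.056 0.001] z0 0.0289
((-27.616771697998047, 2.1738662719726562), (193.06912231445312, 144.9932403564453), 86.69000244140625) [ 0.05040226 -0.00251948  0.02921396]
```

View pics/t2.png

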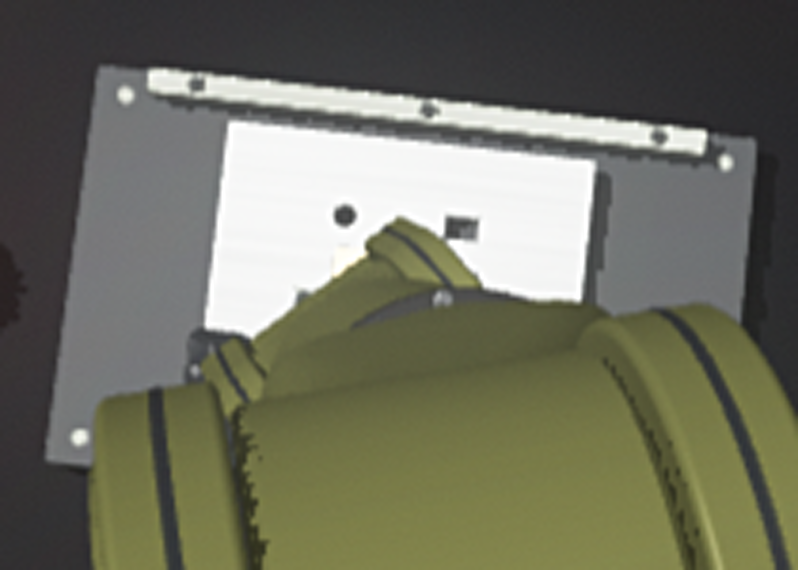

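The plate is now square to the stage, about 10 mm short of the rail and 5 mm too far left. I'll keep pushing towards the rail.

{"api": "drive_tool", "payload": {"targets": [{"tx":0.05,"ty":-0.005,"tz":0,"wx":0,"wy":0,"wz":0,"claw":1},{"tx":0.05,"ty":-0.005,"tz":0,"wx":0,"wy":0,"wz":0,"claw":1},{"tx":0.05,"ty":-0.005,"tz":0,"wx":0,"wy":0,"wz":0,"claw":1},{"tx":0.05,"ty":-0.005,"tz":0,"wx":0,"wy":0,"wz":0,"claw":1},{"tx":0.05,"ty":-0.005,"tz":0,"wx":0,"wy":0,"wz":0,"claw":1},{"tx":0.03,"ty":-0.003,"tz":0,"wx":0,"wy":0,"wz":0,"claw":1},{"tx":0.03,"ty":-0.003,"tz":0,"wx":0,"wy":0,"wz":0,"claw":1},{"tx":0,"ty":0,"tz":0,"wx":0,"wy":0,"wz":0,"claw":1}]}}

```text
clock: 5.8
tool_pos: [0.5206, 0.0472, 0.0282]
eef_rot: [0.047, 0.999, 0.0, 0.0]
contact_force: [-1.9, 0.3, 0.8]
opening: 1.001
finger_force: 0.6
```

```bash
python3 -c "
from h import *
report()"
```

```text
tcp [-84.9   0.4] 0.0282 F [-1.2 -0.5 -0.5]
rect c [-27.7  34. ] size [190.2 250.1] ang 0.24 tilt [ 0.048 -0.043] z0 0.0276
```

{"api": "drive_tool", "payload": {"targets": [{"tx":0.02,"ty":-0.002,"tz":0,"wx":0,"wy":0,"wz":0,"claw":1},{"tx":0.02,"ty":-0.002,"tz":0,"wx":0,"wy":0,"wz":0,"claw":1},{"tx":0.02,"ty":-0.002,"tz":0,"wx":0,"wy":0,"wz":0,"claw":1},{"tx":0.02,"ty":-0.002,"tz":0,"wx":0,"wy":0,"wz":0,"claw":1},{"tx":0.02,"ty":-0.002,"tz":0,"wx":0,"wy":0,"wz":0,"claw":1},{"tx":0,"ty":0,"tz":0,"wx":0,"wy":0,"wz":0,"claw":1},{"tx":0,"ty":0,"tz":0,"wx":0,"wy":0,"wz":0,"claw":1},{"tx":0,"ty":0,"tz":0,"wx":0,"wy":0,"wz":0,"claw":1}]}}

```text
clock: 6.65
tool_pos: [0.5224, 0.047, 0.0281]
eef_rot: [0.047, 0.999, -0.0, -0.001]
contact_force: [-5.6, 0.7, 3.4]
opening: 1.004
finger_force: 2.6
```

```bash
python3 - <<'E'
from h import *
s=report()
cv2.imwrite("pics/t3.png",cv2.resize(s["image"][170:320,205:415],None,fx=3.8,fy=3.8,interpolation=cv2.INTER_CUBIC))
E
```

```text
tcp [-83.    0.5] 0.0281 F [-5.   0.6  2.6]
rect c [-27.6  33.9] size [190.9 249.5] ang 0.12 tilt [ 0.029 -0.055] z0 0.0279
```

View pics/t3.png

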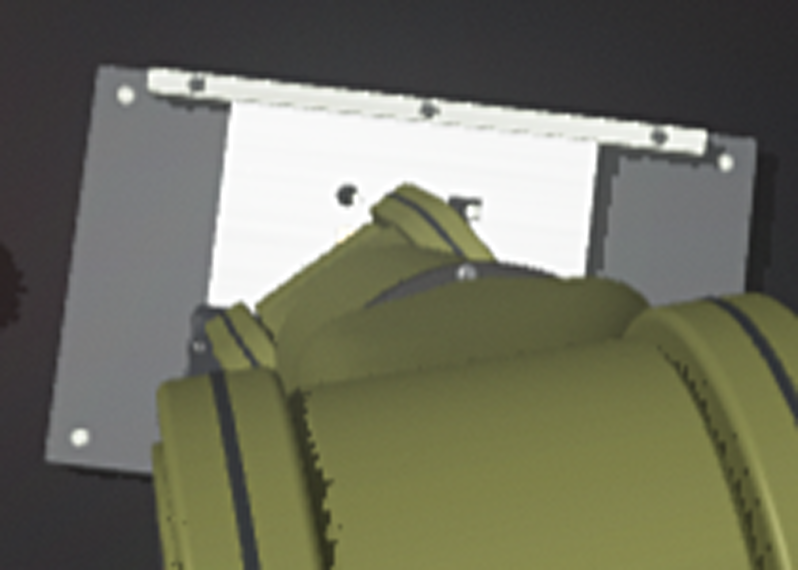

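The plate is square against the rail with about 5 N on the hand, and the pins show at the right of both holes. It needs about 5 mm towards -y. I'll back off, lift, and go round to the left short edge with the hand turned 90°.

{"api": "drive_tool", "payload": {"targets": [{"tx":-0.1,"ty":0.01,"tz":0,"wx":0,"wy":0,"wz":0,"claw":1},{"tx":-0.3,"ty":0.03,"tz":0,"wx":0,"wy":0,"wz":0,"claw":1},{"tx":0,"ty":0,"tz":0.5,"wx":0,"wy":0,"wz":0,"claw":1},{"tx":0,"ty":0,"tz":0.8,"wx":0,"wy":0,"wz":0,"claw":1},{"tx":0,"ty":0,"tz":1,"wx":0,"wy":0,"wz":0,"claw":1},{"tx":0,"ty":0,"tz":1,"wx":0,"wy":0,"wz":0,"claw":1},{"tx":0,"ty":0,"tz":0.6,"wx":0,"wy":0,"wz":0,"claw":1},{"tx":0,"ty":0,"tz":0.1,"wx":0,"wy":0,"wz":0,"claw":1}]}}

```text
clock: 7.5
tool_pos: [0.5131, 0.0482, 0.1503]
eef_rot: [0.047, 0.999, 0.001, 0.003]
contact_force: [0.2, -0.2, -0.1]
opening: 0.998
finger_force: 0.0
```

```bash
python3 - <<'E'
from h import *
s=report()
st=r.get_state();print(st["q"].round(2),st["tool_pos"],toworld([-.003,.135]))
off=np.array([205,170])
for c in((347,195),(467,209),(236,102),(598,143)): print(c,tostage(plane(s,[np.array(c)/3.8-.37+off],np.array([0,0,1.]),.0315)[0])*1000)
E
```

```text
tcp [-93.    0.6] 0.1494 F [-0.2  0.4 -0.8]
rect c [20.  6.] size [ 96.  193.7] ang 0.28 tilt [0.061 0.001] z0 0.0286
[-0.01  0.71 -0.29  1.99  0.4   0.5   0.89] [0.51250232 0.04813248 0.14942131] [0.61484618 0.17337388]
(347, 195) [27.5254062  35.69331894]
(467, 209) [ 27.19851555 -26.38275178]
(236, 102) [69.53643299 98.30963456]
(598, 143) [ 69.23866954 -90.06939783]
```

{"api": "drive_tool", "payload": {"targets": [{"tx":0.284,"ty":0.348,"tz":0,"wx":0,"wy":0,"wz":0.125,"claw":1},{"tx":0.284,"ty":0.348,"tz":0,"wx":0,"wy":0,"wz":0.125,"claw":1},{"tx":0.284,"ty":0.348,"tz":0,"wx":0,"wy":0,"wz":0.125,"claw":1},{"tx":0.284,"ty":0.348,"tz":0,"wx":0,"wy":0,"wz":0.125,"claw":1},{"tx":0.284,"ty":0.348,"tz":0,"wx":0,"wy":0,"wz":0.125,"claw":1},{"tx":0.284,"ty":0.348,"tz":0,"wx":0,"wy":0,"wz":0.125,"claw":1},{"tx":0.284,"ty":0.348,"tz":0,"wx":0,"wy":0,"wz":0.125,"claw":1},{"tx":0.284,"ty":0.348,"tz":0,"wx":0,"wy":0,"wz":0.125,"claw":1}]}}

```text
clock: 8.35
tool_pos: [0.5792, 0.1319, 0.1464]
eef_rot: [-0.461, 0.887, 0.0, -0.001]
contact_force: [0.1, -0.2, -1.0]
opening: 0.999
finger_force: 0.0
```

{"api": "drive_tool", "payload": {"targets": [{"tx":0.284,"ty":0.348,"tz":0,"wx":0,"wy":0,"wz":0.125,"claw":1},{"tx":0.284,"ty":0.348,"tz":0,"wx":0,"wy":0,"wz":0.125,"claw":1},{"tx":0.284,"ty":0.348,"tz":0,"wx":0,"wy":0,"wz":0.125,"claw":1},{"tx":0.284,"ty":0.348,"tz":0,"wx":0,"wy":0,"wz":0.125,"claw":1},{"tx":0,"ty":0,"tz":-0.7,"wx":0,"wy":0,"wz":0,"claw":1},{"tx":0,"ty":0,"tz":-0.7,"wx":0,"wy":0,"wz":0,"claw":1},{"tx":0,"ty":0,"tz":-0.3,"wx":0,"wy":0,"wz":0,"claw":1},{"tx":0,"ty":0,"tz":0,"wx":0,"wy":0,"wz":0,"claw":1}]}}

```text
clock: 9.15
tool_pos: [0.6122, 0.1728, 0.0946]
eef_rot: [-0.673, 0.739, 0.001, -0.002]
contact_force: [0.4, -0.8, 0.2]
opening: 0.998
finger_force: 0.0
```

```bash
python3 - <<'E'
from h import *
from scipy.spatial.transform import Rotation as Ro
s=report();st=r.get_state()
print(st["tool_pos"], "ytool dir err vs stage x", (np.degrees(np.arctan2(*(Ro.from_quat(st["eef_rot"]).as_matrix()[:2,1][::-1]))-YAW)))
cv2.imwrite("pics/t4.png",cv2.resize(s["image"][170:320,205:415],None,fx=3.8,fy=3.8,interpolation=cv2.INTER_CUBIC))
E
```

```text
tcp [ -4.9 134.8] 0.0961 F [-0.8  0.3 -0.3]
rect c [-86.3 103.6] size [ 75.9 109.5] ang 0.03 tilt [ 0.007 -0.002] z0 0.0194
[0.61292443 0.17334695 0.09609476] ytool dir err vs stage x 180.07502543111332
```

View pics/t4.png

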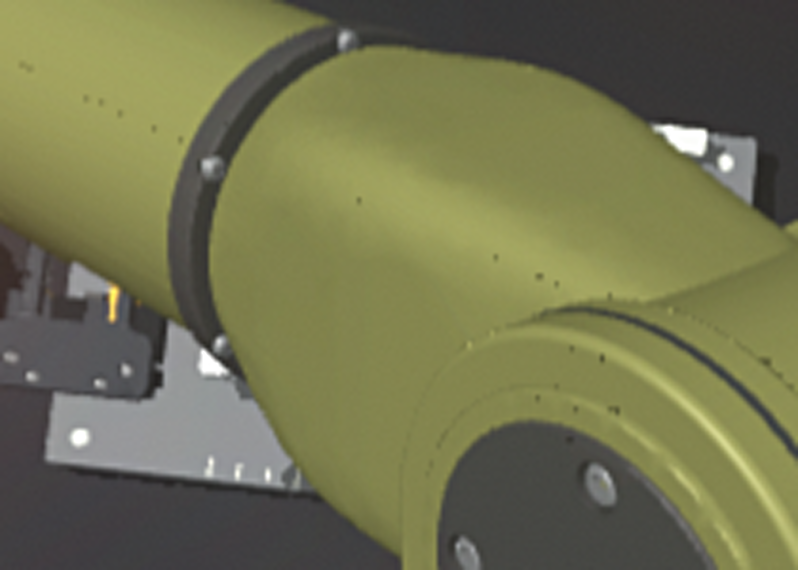

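The arm blocks the top camera here, so I'll rely on the scene camera. Next I'll descend and approach the left edge.

{"api": "drive_tool", "payload": {"targets": [{"tx":0,"ty":0,"tz":-0.7,"wx":0,"wy":0,"wz":0,"claw":1},{"tx":0,"ty":0,"tz":-0.7,"wx":0,"wy":0,"wz":0,"claw":1},{"tx":0,"ty":0,"tz":-0.5,"wx":0,"wy":0,"wz":0,"claw":1},{"tx":0,"ty":0,"tz":-0.2,"wx":0,"wy":0,"wz":0,"claw":1},{"tx":0,"ty":0,"tz":-0.1,"wx":0,"wy":0,"wz":0,"claw":1},{"tx":0,"ty":0,"tz":0,"wx":0,"wy":0,"wz":0,"claw":1},{"tx":-0.02,"ty":-0.2,"tz":0,"wx":0,"wy":0,"wz":0,"claw":1},{"tx":-0.02,"ty":-0.2,"tz":0,"wx":0,"wy":0,"wz":0,"claw":1}]}}

```text
clock: 10.0
tool_pos: [0.6127, 0.1612, 0.0319]
eef_rot: [-0.673, 0.74, -0.0, 0.0]
contact_force: [-0.3, -0.0, 0.1]
opening: 1.002
finger_force: 0.0
```

{"api": "drive_tool", "payload": {"targets": [{"tx":-0.01,"ty":-0.1,"tz":0,"wx":0,"wy":0,"wz":0,"claw":1},{"tx":-0.01,"ty":-0.1,"tz":0,"wx":0,"wy":0,"wz":0,"claw":1},{"tx":0,"ty":0,"tz":0,"wx":0,"wy":0,"wz":0,"claw":1},{"tx":0,"ty":0,"tz":0,"wx":0,"wy":0,"wz":0,"claw":1},{"tx":0,"ty":0,"tz":0,"wx":0,"wy":0,"wz":0,"claw":1},{"tx":0,"ty":0,"tz":0,"wx":0,"wy":0,"wz":0,"claw":1},{"tx":0,"ty":0,"tz":0,"wx":0,"wy":0,"wz":0,"claw":1},{"tx":0,"ty":0,"tz":0,"wx":0,"wy":0,"wz":0,"claw":1}]}}

```text
clock: 10.8
tool_pos: [0.6117, 0.1555, 0.0312]
eef_rot: [-0.673, 0.74, 0.0, -0.0]
contact_force: [-0.4, 0.0, 0.2]
opening: 1.003
finger_force: 0.0
```

```bash
cat >> h.py <<'E'
def scene(fn=None):
    s=snap("scene");P=cloud(s);Q=tostage(P);z=P[...,2];st=r.get_state()
    print("tcp",(tostage(st["tool_pos"])*1000).round(1),st["tool_pos"][2].round(4),"F",np.round(st["contact_force"],1))
    m=(Q[...,0]>.04)&(Q[...,0]<.064)&(Q[...,1]>-.08)&(Q[...,1]<.06)&(s["range_z"]>0)&(z<.045)
    A=np.c_[Q[m],np.ones(m.sum())];f=np.linalg.lstsq(A,z[m],rcond=None)[0]
    print("far strip z median",np.median(z[m]).round(4),"n",m.sum(),"y slope",f[1].round(4),"y=+-50:",(f@[.052,.05,1]).round(4),(f@[.052,-.05,1]).round(4))
    if fn: cv2.imwrite(fn,cv2.resize(s["image"][170:360,210:440],None,fx=3,fy=3,interpolation=cv2.INTER_CUBIC))
E
python3 -c "
from h import *
scene('pics/s5.png')"
```

```text
tcp [ -4.5 116.9] 0.0312 F [ 0.6 -0.  -0.1]
far strip z median 0.0301 n 767 y slope 0.0009 y=+-50: 0.0302 0.0301
```

View pics/s5.png

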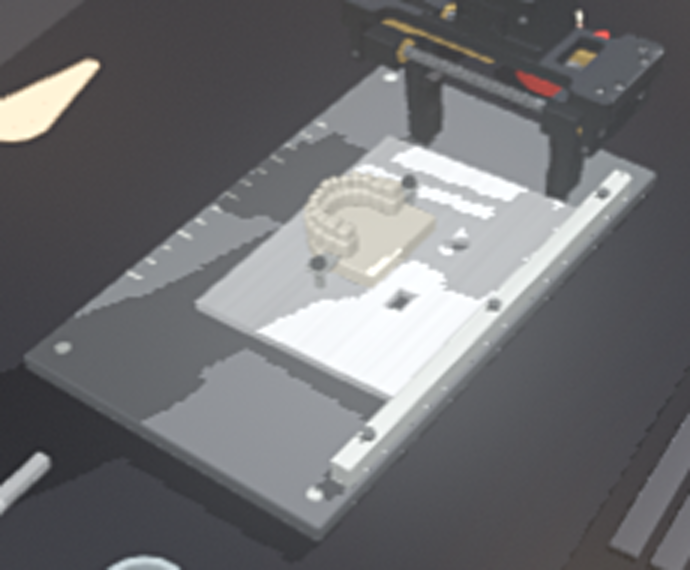

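Both fingers are just left of the plate. I'll lower 2 mm and push gently towards -y with a slight bias into the rail.

{"api": "drive_tool", "payload": {"targets": [{"tx":0,"ty":0,"tz":-0.045,"wx":0,"wy":0,"wz":0,"claw":1},{"tx":0,"ty":0,"tz":-0.035,"wx":0,"wy":0,"wz":0,"claw":1},{"tx":0.003,"ty":-0.034,"tz":0,"wx":0,"wy":0,"wz":0,"claw":1},{"tx":0.003,"ty":-0.034,"tz":0,"wx":0,"wy":0,"wz":0,"claw":1},{"tx":0.003,"ty":-0.034,"tz":0,"wx":0,"wy":0,"wz":0,"claw":1},{"tx":0.003,"ty":-0.034,"tz":0,"wx":0,"wy":0,"wz":0,"claw":1},{"tx":0.003,"ty":-0.034,"tz":0,"wx":0,"wy":0,"wz":0,"claw":1},{"tx":0,"ty":0,"tz":0,"wx":0,"wy":0,"wz":0,"claw":1}]}}

```text
clock: 11.65
tool_pos: [0.6123, 0.15, 0.0288]
eef_rot: [-0.673, 0.74, -0.0, -0.0]
contact_force: [-0.1, -0.4, 0.2]
opening: 0.998
finger_force: 0.0
```

```bash
python3 -c "
from h import *
scene()"
```

```text
tcp [ -3.4 111.7] 0.0288 F [-0.1  0.4 -0.1]
far strip z median 0.0303 n 774 y slope 0.0011 y=+-50: 0.0303 0.0302
```

{"api": "drive_tool", "payload": {"targets": [{"tx":0.002,"ty":-0.025,"tz":0,"wx":0,"wy":0,"wz":0,"claw":1},{"tx":0.002,"ty":-0.025,"tz":0,"wx":0,"wy":0,"wz":0,"claw":1},{"tx":0.002,"ty":-0.025,"tz":0,"wx":0,"wy":0,"wz":0,"claw":1},{"tx":0.002,"ty":-0.025,"tz":0,"wx":0,"wy":0,"wz":0,"claw":1},{"tx":0,"ty":0,"tz":0,"wx":0,"wy":0,"wz":0,"claw":1},{"tx":0,"ty":0,"tz":0,"wx":0,"wy":0,"wz":0,"claw":1},{"tx":0,"ty":0,"tz":0,"wx":0,"wy":0,"wz":0,"claw":1},{"tx":0,"ty":0,"tz":0,"wx":0,"wy":0,"wz":0,"claw":1}]}}

```text
clock: 12.5
tool_pos: [0.6125, 0.147, 0.0288]
eef_rot: [-0.673, 0.74, -0.0, -0.0]
contact_force: [-0.1, 0.4, -0.6]
opening: 1.001
finger_force: 0.0
```

```bash
python3 -c "
from h import *
scene()"
```

```text
tcp [ -2.9 108.5] 0.0288 F [-0.6 -1.2  0.8]
far strip z median 0.0231 n 804 y slope -0.0005 y=+-50: 0.023 0.023
```

The far strip fell from 30.2 to 23.1 mm and is level, so the plate has dropped onto the pins. I'll withdraw sideways, then go up and back.

{"api": "drive_tool", "payload": {"targets": [{"tx":0.02,"ty":0.15,"tz":0,"wx":0,"wy":0,"wz":0,"claw":1},{"tx":0.04,"ty":0.4,"tz":0,"wx":0,"wy":0,"wz":0,"claw":1},{"tx":0.03,"ty":0.3,"tz":0,"wx":0,"wy":0,"wz":0,"claw":1},{"tx":0,"ty":0,"tz":0.5,"wx":0,"wy":0,"wz":0,"claw":1},{"tx":0,"ty":0,"tz":1,"wx":0,"wy":0,"wz":0,"claw":1},{"tx":0,"ty":0,"tz":1,"wx":0,"wy":0,"wz":0,"claw":1},{"tx":0,"ty":0,"tz":1,"wx":0,"wy":0,"wz":0,"claw":1},{"tx":0,"ty":0,"tz":1,"wx":0,"wy":0,"wz":0,"claw":1}]}}

```text
clock: 13.35
tool_pos: [0.615, 0.1731, 0.1662]
eef_rot: [-0.673, 0.739, -0.0, 0.0]
contact_force: [1.4, -0.3, 0.4]
opening: 1.002
finger_force: 0.0
```

{"api": "drive_tool", "payload": {"targets": [{"tx":-0.7,"ty":0.8,"tz":0.5,"wx":0,"wy":0,"wz":0,"claw":1},{"tx":-0.7,"ty":0.8,"tz":0.3,"wx":0,"wy":0,"wz":0,"claw":1},{"tx":-0.7,"ty":0.8,"tz":0,"wx":0,"wy":0,"wz":0,"claw":1},{"tx":-0.7,"ty":0.8,"tz":0,"wx":0,"wy":0,"wz":0,"claw":1},{"tx":-0.7,"ty":0.8,"tz":0,"wx":0,"wy":0,"wz":0,"claw":1},{"tx":-0.7,"ty":0.8,"tz":0,"wx":0,"wy":0,"wz":0,"claw":1},{"tx":-0.5,"ty":0.5,"tz":0,"wx":0,"wy":0,"wz":0,"claw":1},{"tx":0,"ty":0,"tz":0,"wx":0,"wy":0,"wz":0,"claw":1}]}}

```text
clock: 14.15
tool_pos: [0.4711, 0.3355, 0.1895]
eef_rot: [-0.676, 0.737, 0.001, 0.001]
contact_force: [0.4, -0.5, -0.5]
opening: 0.998
finger_force: 0.0
```

```bash
python3 - <<'E'
from h import *
scene()
s=report()
cv2.imwrite("pics/t6.png",cv2.resize(s["image"][160:330,150:500],None,fx=2.2,fy=2.2,interpolation=cv2.INTER_CUBIC))
E
```

```text
tcp [-159.2  280.6] 0.189 F [ 0.2 -0.6  0.4]
far strip z median 0.0231 n 795 y slope 0.0003 y=+-50: 0.0231 0.023
tcp [-157.8  279.2] 0.1885 F [ 1.5 -0.2  0.5]
rect c [-20.4   1.1] size [172.4 193.4] ang 0.04 tilt [0.004 0.   ] z0 0.0246
```

View pics/t6.png

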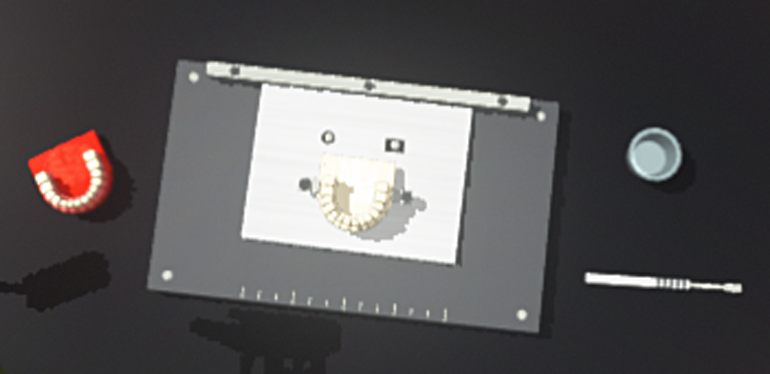

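The pins show inside the round hole at (328,137) and the slot at (395,146). The plate lies flat (tilt about 0) and square, the model, dish and carver haven't moved, and the hand is clear.

```bash
python3 -c "
from plant import workorder
print(workorder.finish_job())"
```

```text
the job is handed in; nothing more can be done
None
```

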